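Make up the planing tray and the marking-out tray

TASK

Make up the two tool trays for the next woodwork lesson from the tools lying on the bench: the planing tray (the long narrow one) gets the block plane in its longer compartment and the cork sanding block in its shorter one, and the marking-out tray (the nearly square one) gets the marking gauge in its full-length lane and the try square in the large compartment beside that lane, leaving the pencil groove free. Lay every tool flat on the floor of its compartment, the same way up as it lies on the bench and wholly inside; set the tools down rather than dropping them. Leave the mallet, the glue bottle and the offcut where they are.

Things in the scene. Friction and masses are not known exactly. Their poses are not given: they have to be found in the camera images.
- plane_mid (a point): Low metal block plane lying on its sole, 165 long (x; toe with dark wooden knob at +x), 50 wide (y), 50 high, about 0.55 kg. Flat grey cheeks on both sides, 118 long, reaching 30 above the sole, 50 over all: grip across them. This point: the middle, 25 above the sole. Lies roughly along world y.
- cork_mid (a point): Cork sanding block with dark rubber underside, 110 long (x), 60 wide (y), 34 high. This point is its centre, 17 above its underside. Lies roughly along world y.
- gauge_mid (a point): Wooden marking gauge: stem 180 long (x), 20 square, level through the middle of a darker wooden stock (fence block) 28 along the stem, 52 wide (y), 48 high, standing on the bench; brass thumbscrew on top, to 61. Grip the stock across its 52 width. This point: centre of stock and stem, 24 above the underside (the stem's underside is 14 above it). Lies roughly along world y.
- square_stock (a point): All-steel try square lying flat, L-shaped. Dark stock 100 long (y), 24 wide (x), 16 thick; blade 30 wide, 2.5 thick, at half thickness, runs out 100 in +x from the stock's +y end (y +20 to +50). Overall 124 by 100. This point: centre of the stock, 8 above its underside; the middle of the outline is 50 from it in +x. Grip the stock across its 24 width. Blade roughly along world y.
- tray_planing: Fixed plywood tray, long and narrow, 118 (x) by 340 (y), 30 high; floor, walls and divider 5 thick, all walls to 30. Two compartments end to end, both 108 wide (x): the longer, for the block plane, 190 long (y), centre y +70; the shorter, for the cork block, 135 long (y), centre y -97.5. Tools lie lengthwise along y. Origin: middle of the tray, on the bench.
- tray_marking: Fixed plywood tray, nearly square, 219 (x) by 243 (y), 30 high; floor, walls, dividers 5 thick, all walls to 30. Gauge lane 209 (x) by 101 (y), centre x 0, y -66: stem along x. Beside it the try square's compartment, 183 (x) by 126 (y), centre x +13, y +53: blade along x, pointing either way. Pencil groove at its -x end stays as it is. Origin: middle of the tray, on the bench.
- mallet: Joiner's wooden mallet lying on its side beyond the tools on the left; head 65 by 130 by 85 high, handle 240 long towards -x. Origin under it, 100 behind the head's centre. Leave alone.
- bottle: White glue bottle standing upright, 58 in diameter, 170 high. Origin: centre of its underside. Leave alone.
- offcut: Brown hardwood offcut, 45 (x) by 90 (y) by 22 high. Origin: centre of its underside. Leave alone.

How it is judged:
By the outcome, as a careful person would: the job done as asked, in the order asked, and still so for the second after the job is handed in, with the robot touching nothing.
It also fails if it takes over 128 s, if anything falls off the work surface, if the arm or the gripper's body presses on something with over 40 N, if the wrist force passes 120 N, or if a joint passes its speed limit or range.

ROBOT

A 6-joint arm with a two-finger parallel gripper is mounted at the origin on the work surface. World frame = base frame: x ahead of the robot, y to its left, z up, the work surface at z = 0. Lengths are in m, angles in rad, forces in N, time in s.
With the tool pointing down it reaches from about 0.35 to 0.775 m from the base axis. Payload 7.3 kg.
Tool frame: the origin (TCP) lies at the very end of the fingers, on their centre line; the grasp point (between the pads) lies robot.pinch_z behind it (robot.pinch_z is the distance from the TCP to the grasp point, in m); y points along the fingers, z is the direction in which the jaws open and shut, and the axes are right-handed (so a half turn about y gives the same grasp; the last joint's range is limited). The gripper opens to 92 mm and grips with 3 to 60 N. Pads are 19 mm wide; open, the fingers measure 130 mm over their backs; the gripper's body (75 mm by 190 mm) begins 47 mm behind the grasp point.
Start: joints at [0.981, 0.342, 1.524, -0, 1.275, -0.146], TCP at [0.225, 0.474, 0.227] pointing down, gripper open.
Joint ranges: [-2.53, 2.53], [-0.77, 2.02], [0.04, 2.7], [-1, 4.14], [0.28, 2.66], [-3.11, 3.11]. Speed limits (rad/s): [2.57, 2.57, 3.14, 3.14, 3.14, 3.14].

INTERFACE

Orientations are given as [roll, pitch, yaw] about the fixed x, y, z axes, in that order (R = Rz(yaw) Ry(pitch) Rx(roll)).
In Python, from cell import status, viewer, robot gives the robot as it stands. The module is installed in compiled form; this text tells all that it offers.
- The arm moves only by the shell command python3 -m pendant 'ROWS' [FORCE]. ROWS is JSON, a list that holds one entry, the list of rows, each a list of 7 numbers: the shift along the tool's x, y, z in cm, then the turn, a rotation vector about the tool's x, y, z in rad, then the finger opening in cm, from 0 to 9.18. A call has 1 to 20 rows; each row is the pose to reach, as a shift and turn from the pose commanded when the call began, along the tool's axes at that moment; what a row does not reach only later rows make up. A row lasts 1/10 s, in which the tool goes at most 50 mm and 8.59 degrees, less where a joint would pass 70% of its speed; a pose out of reach is approached as far as the arm can. A call with a gripper value outside its range is refused whole. The fingers move at their own pace and stop on an object; FORCE is the grip in N (left out, the last holds). Time passes only in rows, so rows that repeat a pose let the fingers close. It gives the time, the measured TCP pose, the force and the opening at its end, in the units of the state.
- status.observe(): the state, without advancing time (a new reading comes with each control period).
- viewer.read_camera(name): name is "scene" or "top"; returns a dict with "image" (384x512x3 uint8, red, green, blue), "range_z" (384x512 float32, m along the optical axis (not along the pixel's ray), 0 where there is no reading), "fx", "fy", "cx", "cy" (pixels), "camera_from_world" (4x4, takes a point from world to camera coordinates). Camera axes: x right, y up, looking along -z (the intrinsics and any distortion apply to the point x, -y, -z); pixel columns grow to the right and rows downward; lengths in m; the calibration is good to about 2 mm. A picture is of the moment at which its call begins.
- robot.hand_in(): hands the job in, once; it reports no verdict.
The state is a dict: "time": time; "qpos": joint angles; "qvel": joint speeds; "joint_efforts": joint torques, N m; "tool_pos": TCP position; "tool_rot": TCP orientation; "contact_force": force on the tool from outside, world axes, zero at the start; "torque": the same for the moment, N m; "opening": finger opening in m.
Only numpy, scipy, OpenCV 4.12 (cv2) and the standard library are available. Lean on these libraries where they do the work, as an engineer would, in place of code of your own. Each camera call takes 0.05 s, during which the arm holds its last target. There are 200 camera calls.

## Working session

There is one attempt and no reset: what is moved stays moved. The work goes in short steps, Python scripts to look and compute and a shell command to move; the robot and the scene stay as the last step left them, time stands still between calls to the robot, and variables do not carry over. Pictures are saved under pics/ and viewed, about 12 in all and at most 16, crops included, and the job is handed in when it is done.

```bash
mkdir -p pics; cat > h.py <<'E'
import numpy as np, cv2
from cell import status, viewer, robot
def W(c,u,v,z=None):
    M=np.linalg.inv(c["camera_from_world"])
    d=np.array([(u-c["cx"])/c["fx"],-(v-c["cy"])/c["fy"],-1.0])
    if z is None:
        return (M@np.r_[d*c["range_z"][int(round(v)),int(round(u))],1])[:3]
    o=M[:3,3]; r=M[:3,:3]@d
    return o+r*(z-o[2])/r[2]
E
python3 - <<'E'
from h import *
import pickle
print(status.observe(), robot.pinch_z)
for n in("top","scene"):
    c=viewer.read_camera(n); pickle.dump(c,open(n+".pkl","wb"))
    print(n,c["fx"],c["cx"],c["cy"],[k for k in c],np.linalg.inv(c["camera_from_world"]).round(3).tolist())
    cv2.imwrite(f"pics/{n}0.png",cv2.resize(c["image"][:,:,::-1],(768,576),interpolation=cv2.INTER_CUBIC))
E
```

```text
{'time': 0.0, 'qpos': array([ 9.80998568e-01,  3.42735345e-01,  1.52507998e+00, -2.49382582e-05,
        1.27537898e+00, -1.46003725e-01]), 'qvel': array([-0.00051026, -0.0013433 , -0.00068898,  0.00030904,  0.00073346,
       -0.00103805]), 'joint_efforts': array([-4.01893567e-04, -4.31257474e+01, -2.44214487e+01,  7.16383453e-02,
        5.61140198e-02, -9.95096025e-05]), 'tool_pos': array([0.22516451, 0.47378539, 0.22601644]), 'tool_rot': array([-1.57238441e+00,  2.09424449e-04, -4.43786921e-01]), 'contact_force': array([ 0.18438417, -0.21125421,  0.63350769]), 'torque': array([-0.00377616,  0.05117946, -0.02292198]), 'opening': 0.09173527263996901} 0.0188
top 375.278269943831 250.02807196440108 196.49136717605697 ['image', 'range_z', 'fx', 'fy', 'cx', 'cy', 'camera_from_world'] [[0.105, 0.966, -0.238, 0.295], [-0.994, 0.102, -0.028, 0.105], [-0.003, 0.239, 0.971, 1.175], [0.0, 0.0, 0.0, 1.0]]
scene 355.4047417153244 247.40400252411234 185.7425746561242 ['image', 'range_z', 'fx', 'fy', 'cx', 'cy', 'camera_from_world'] [[0.867, -0.369, 0.334, 0.97], [0.498, 0.64, -0.585, -0.641], [0.002, 0.674, 0.739, 0.977], [0.0, 0.0, 0.0, 1.0]]
```

View pics/top0.png

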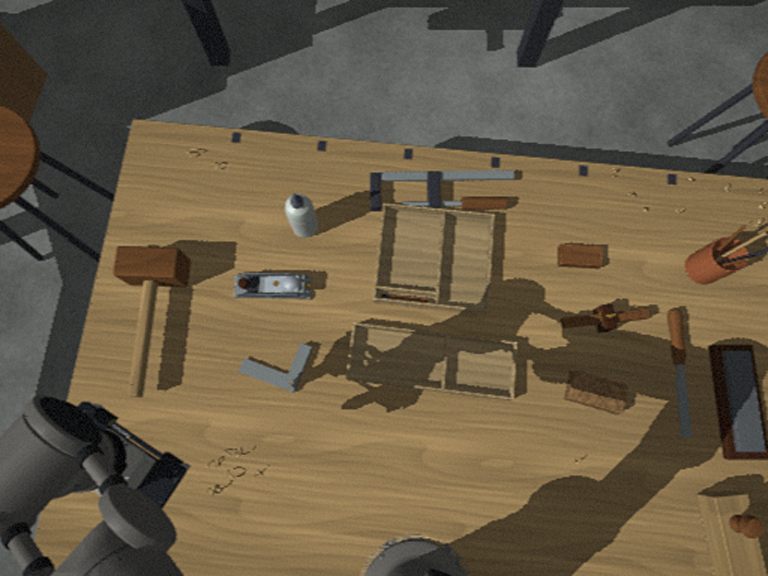

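View pics/scene0.png

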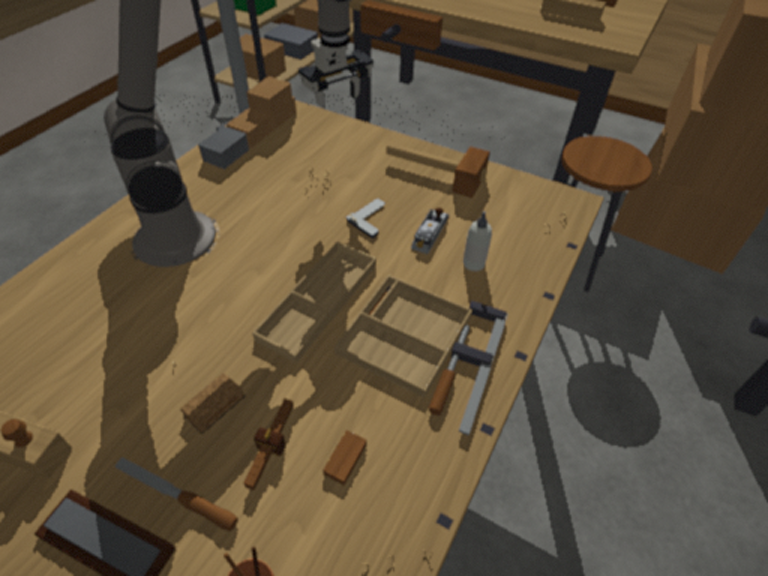

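The pictures show, at 2x zoom in the top view, the plane at (273,285), the square at (282,368), and the marking tray at (440,255). The planing tray is at (435,358), the gauge at (607,318), the cork at (596,391), the offcut at (581,255) and the bottle at (300,215). Next I'll segment by height and take enlarged crops.

```bash
cat >> h.py <<'E'
def cloud(c):
    h,w=c["range_z"].shape; u,v=np.meshgrid(np.arange(w),np.arange(h)); r=c["range_z"]
    P=np.stack([(u-c["cx"])/c["fx"]*r,-(v-c["cy"])/c["fy"]*r,-r,np.ones_like(r)],-1)
    return (P@np.linalg.inv(c["camera_from_world"]).T)[...,:3]
def seg(c,box,zlo,zhi,show=True):
    "minAreaRect of the points within box [x0,x1,y0,y1] and z range"
    P=cloud(c).reshape(-1,3); x0,x1,y0,y1=box
    Q=P[(c["range_z"].ravel()>0)&(P[:,0]>x0)&(P[:,0]<x1)&(P[:,1]>y0)&(P[:,1]<y1)&(P[:,2]>zlo)&(P[:,2]<zhi)]
    if len(Q)<5: return len(Q)
    (cx,cy),(a,b),t=cv2.minAreaRect((Q[:,:2]*1000).astype(np.float32))
    return len(Q),[round(float(k),1) for k in(cx,cy,a,b,t)],"zmax %.3f"%np.percentile(Q[:,2],98),"mean",Q.mean(0).round(4)
E
python3 - <<'E'
from h import *
import pickle
for n in("top","scene"):
    c=pickle.load(open(n+".pkl","rb")); P=cloud(c)
    s=(lambda u,v:P[v,u])
    if n=="top":
        print({k:P[v//2*1 if 0 else int(v/1.5),int(u/1.5)].round(3).tolist() for k,(u,v) in dict(plane=(273,285),square=(292,380),cork=(596,391),gauge=(607,318),off=(581,255),bottle=(300,215),mallet=(150,265),trayM=(415,245),trayP=(485,370),bench=(600,450),bench2=(330,330)).items()})
        for nm,(u0,v0,w,h) in dict(left=(148,165,80,105),right=(365,190,80,95),trays=(222,125,132,150)).items():
            k=5 if w<100 else 4
            cv2.imwrite(f"pics/{nm}.png",cv2.resize(c["image"][v0:v0+h,u0:u0+w,::-1],None,fx=k,fy=k,interpolation=cv2.INTER_CUBIC))
E
python3 - <<'E'
import cv2,numpy as np
a=cv2.imread('pics/left.png');b=cv2.imread('pics/right.png')
b=cv2.copyMakeBorder(b,0,a.shape[0]-b.shape[0],0,0,0)
cv2.imwrite('pics/lr.png',np.hstack([a,b]))
E
```

```text
{'plane': [0.574, 0.354, 0.029], 'square': [0.384, 0.291, 0.012], 'cork': [0.426, -0.322, 0.033], 'gauge': [0.573, -0.337, 0.045], 'off': [0.711, -0.29, 0.023], 'bottle': [0.702, 0.302, 0.121], 'mallet': [0.579, 0.598, 0.082], 'trayM': [0.704, 0.066, 0.003], 'trayP': [0.448, -0.103, 0.005], 'bench': [0.311, -0.345, -0.001], 'bench2': [0.497, 0.226, -0.002]}
```

View pics/lr.png

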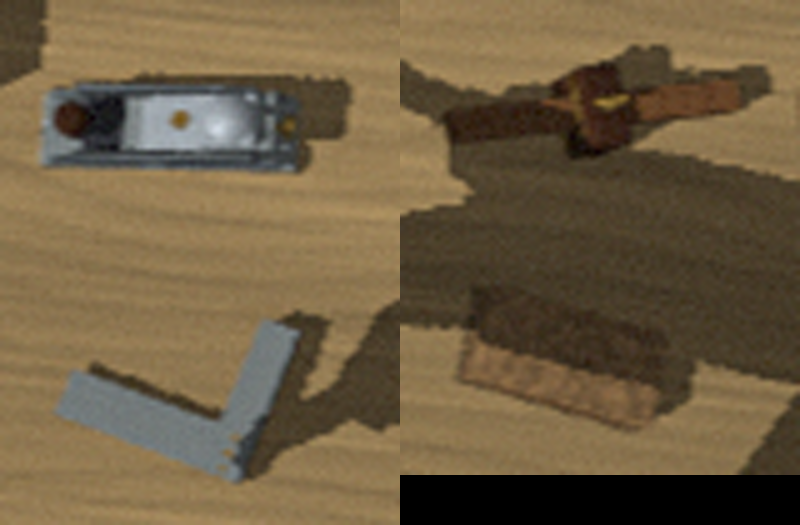

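View pics/trays.png

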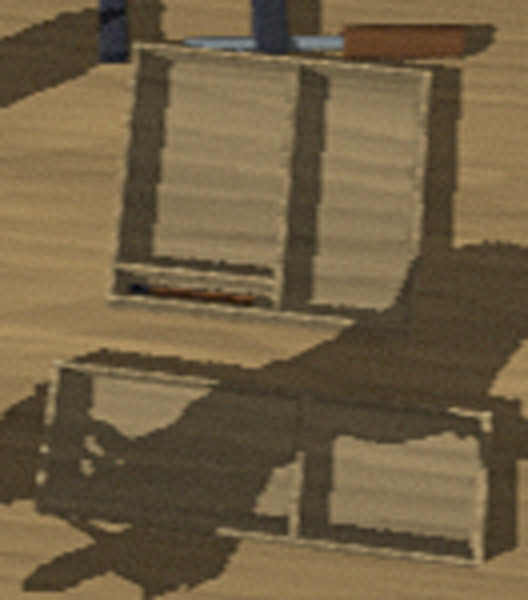

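```bash
cat > m.py <<'E'
from h import *
import pickle
c=pickle.load(open("top.pkl","rb")); s=pickle.load(open("scene.pkl","rb"))
B=dict(plane=((.52,.63,.22,.47),.012,.07),cork=((.36,.50,-.42,-.22),.012,.06),gauge=((.5,.64,-.45,-.22),.01,.08),gtop=((.5,.64,-.45,-.22),.04,.08),square=((.34,.49,.19,.41),.004,.03),stock=((.34,.49,.19,.41),.0125,.03),off=((.66,.76,-.36,-.22),.012,.04),bottle=((.6,.8,.22,.36),.02,.19),trayP=((.36,.54,-.17,.22),.018,.045),trayM=((.52,.82,-.13,.17),.02,.04),behind=((.76,.9,-.2,.2),.02,.2))
for k,(b,l,h) in B.items(): print(k,seg(c,b,l,h),"\n     scene",seg(s,b,l,h))
def p(n,X,Y,u0,v0,k,z): print(n,(W(c,u0+(X+.5)/k-.5,v0+(Y+.5)/k-.5,z)[:2]*1000).round(1))
for n,X,Y in[("M TL",137,46),("M TR",432,70),("M BL",110,300),("M lane/wall top",300,66),("M lane/wall bot",280,310),("P TL",58,363),("P TR",490,410),("P BR",480,562),("P BL",40,507)]: p(n,X,Y,222,125,4,.03)
for n,X,Y,z in[("sq blade end a",75,372,.009),("sq blade end b",55,412,.009),("sq corner",240,482,.016),("sq stock far a",265,320,.016),("sq stock far b",300,332,.016),("pl TL",42,90,.0),("pl BL",42,168,0),("pl BR",300,172,0),("pl TR",298,92,0)]: p(n,X,Y,148,165,5,z)
for n,X,Y,z in[("g L",447,125,.034),("g R",740,97,.034),("ck TL",475,288,.034),("ck TR",668,350,.034),("ck BRbot",632,430,0),("ck BLbot",460,380,0)]: p(n,X-400,Y,365,190,5,z)
E
python3 m.py
```

```text
plane (627, [577.6, 355.2, 50.9, 155.4, 4.3], 'zmax 0.048', 'mean', array([0.576 , 0.3503, 0.0294])) 
     scene (341, [580.4, 356.7, 51.7, 160.7, 5.2], 'zmax 0.050', 'mean', array([0.583 , 0.3459, 0.03  ]))
cork (788, [424.9, -329.9, 112.0, 61.3, 79.8], 'zmax 0.035', 'mean', array([ 0.4237, -0.3269,  0.0304])) 
     scene (804, [427.0, -330.2, 109.8, 63.0, 79.4], 'zmax 0.039', 'mean', array([ 0.4316, -0.3337,  0.0327]))
gauge (549, [577.0, -343.3, 50.7, 181.5, 4.3], 'zmax 0.051', 'mean', array([ 0.5762, -0.3395,  0.0342])) 
     scene (710, [580.4, -343.2, 52.3, 178.8, 7.0], 'zmax 0.053', 'mean', array([ 0.5845, -0.3495,  0.0364]))
gtop (153, [581.0, -353.5, 51.1, 52.4, 14.3], 'zmax 0.060', 'mean', array([ 0.5771, -0.3417,  0.0456])) 
     scene (189, [580.5, -343.7, 51.5, 28.0, 14.3], 'zmax 0.061', 'mean', array([ 0.5824, -0.3449,  0.0491]))
square (570, [398.1, 305.6, 128.6, 176.9, 32.9], 'zmax 0.018', 'mean', array([0.4013, 0.3175, 0.0105])) 
     scene (426, [415.0, 301.1, 149.7, 215.4, 0.1], 'zmax 0.021', 'mean', array([0.4088, 0.3032, 0.0104]))
stock (200, [421.8, 324.9, 112.5
[... 1093 characters left out ...]
mean', array([0.8201, 0.0246, 0.0249])) 
     scene (1379, [813.8, 13.1, 132.4, 323.5, 6.8], 'zmax 0.034', 'mean', array([0.8328, 0.0089, 0.0267]))
M TL [780.  140.6]
M TR [ 784.2 -100.4]
M BL [565.3 139.9]
M lane/wall top [776.5   6.7]
M lane/wall bot [571.3   6.8]
P TL [511.1 174.7]
P TR [ 509.4 -160.1]
P BR [ 393.3 -157.9]
P BL [399.3 175.6]
sq blade end a [416.7 395.3]
sq blade end b [390.8 403.6]
sq corner [360.  282.4]
sq stock far a [460.5 280.9]
sq stock far b [455.3 258.2]
pl TL [597.3 448.5]
pl BL [545.6 439.9]
pl BR [560.4 274.1]
pl TR [613.4 282.4]
g L [ 557.5 -249.2]
g R [ 594.3 -429.3]
ck TL [ 458.6 -268.7]
ck TR [ 433.5 -384.8]
ck BRbot [ 386.6 -377.4]
ck BLbot [ 405.8 -272. ]
```

```bash
cat > fit.py <<'E'
from h import *
from scipy.spatial import cKDTree
from scipy.optimize import minimize
def R4(x0,x1,y0,y1,s=2.0):
    return np.stack(np.meshgrid(np.linspace(x0,x1,max(2,int((x1-x0)/s)+1)),np.linspace(y0,y1,max(2,int((y1-y0)/s)+1))),-1).reshape(-1,2)
S=dict(plane=R4(-82.5,82.5,-25,25),cork=R4(-55,55,-30,30),
 gauge=np.vstack([R4(-90,90,-10,10),R4(-14,14,-26,26)]),
 square=np.vstack([R4(-12,12,-50,50),R4(12,112,20,50)]),
 trayP=np.vstack([R4(-59,59,165,170),R4(-59,59,-170,-165),R4(-59,59,-30,-25),R4(-59,-54,-165,165),R4(54,59,-165,165)]),
 trayM=np.vstack([R4(-109.5,109.5,116.5,121.5),R4(-109.5,109.5,-121.5,-116.5),R4(-109.5,-104.5,-117,117),R4(104.5,109.5,-117,117),R4(-105,105,-15.5,-10.5),R4(-83.5,-78.5,-10,117)]))
def fit(c,name,g,zlo,zhi,m=12):
    "g = x,y (mm),yaw (deg) guess; capped two-way chamfer fit of the footprint"
    P=cloud(c); Q=P[(c["range_z"]>0)&(P[...,2]>zlo)&(P[...,2]<zhi)][:,:2]*1000
    s=S[name]; T=cKDTree(s)
    r=lambda a:np.array([[np.cos(a),-np.sin(a)],[np.sin(a),np.cos(a)]])
    d,_=T.query((Q-g[:2])@r(np.radians(g[2]))); Q=Q[d<m]; TQ=cKDTree(Q)
    def f(p):
        Rr=r(np.radians(p[2]))
        return np.minimum(T.query((Q-p[:2])@Rr)[0],6).mean()+np.minimum(TQ.query(s@Rr.T+p[:2])[0],8).mean()
    o=minimize(f,g,method="Nelder-Mead",options=dict(initial_simplex=[g]+[np.array(g)+e for e in np.diag([6,6,4.])]))
    return o.x.round(1),round(o.fun,2),len(Q)
E
python3 - <<'E'
from fit import *
import pickle
c=[pickle.load(open(n+".pkl","rb")) for n in("top","scene")]
for n,g,a,b in[("plane",(579,360,95),.006,.07),("cork",(425,-330,-101),.012,.06),("gauge",(577,-341,100),.01,.08),("square",(408,281,107),.005,.03),("trayP",(453,8,-1),.02,.04),("trayM",(675,20,0),.02,.04)]:
    print(n,*[fit(k,n,g,a,b) for k in c])
E
```

```text
plane (array([577.6, 360. ,  95.3]), np.float64(2.36), 759) (array([580.7, 357.6,  94.3]), np.float64(3.42), 409)
cork (array([ 424.4, -329.3, -100.9]), np.float64(1.98), 788) (array([ 427.2, -330.4, -102. ]), np.float64(2.01), 804)
gauge (array([ 577.1, -342.9,  102.5]), np.float64(2.13), 549) (array([ 581.4, -344.5,  102.5]), np.float64(1.99), 710)
square (array([410.8, 280.8,  83.5]), np.float64(4.51), 312) (array([417.8, 275.4, 102.1]), np.float64(5.4), 170)
trayP (array([452.5,   8.2,  -1. ]), np.float64(2.24), 628) (array([454.8,   7.4,  -1. ]), np.float64(2.49), 698)
trayM (array([ 6.759e+02,  2.110e+01, -1.000e-01]), np.float64(2.66), 764) (array([ 6.779e+02,  2.080e+01, -3.000e-01]), np.float64(2.61), 949)
```

```bash
cat > go.py <<'E'
import sys
from h import *
from scipy.spatial.transform import Rotation as R
a=[float(k) for k in sys.argv[1:]]   # x y z(TCP, mm) yaw(deg) ... in fours, all from present pose
o=status.observe(); r=R.from_euler("xyz",o["tool_rot"])
print("t",round(o["time"],2),"open",round(o["opening"]*1000,1),"F",o["contact_force"].round(1),"pos",(o["tool_pos"]*1000).round(1),"rot",np.degrees(o["tool_rot"]).round(1))
for i in range(0,len(a),4):
    x,y,z,w=a[i:i+4]
    d=r.inv().apply(np.array([x,y,z])/10-o["tool_pos"]*100)
    t=(r.inv()*R.from_euler("xyz",[-90,0,w],degrees=True)).as_rotvec()
    print("shift cm",d.round(2),"turn",t.round(3))
E
python3 go.py 579 359 200 -85 579 359 60 -85
python3 - <<'E'
from fit import *
import pickle
c=[pickle.load(open(n+".pkl","rb")) for n in("top","scene")]
for z in(.005,.008): print([fit(k,"square",(411,281,76),z,.03) for k in c])
P=[fit(k,"plane",(579,359,95),.02,.07) for k in c]; print(P)
E
```

```text
t 0.1 open 91.7 F [-0.2 -0.1  0.7] pos [225.2 473.9 226.1] rot [-90.1   0.  -25.4]
shift cm [36.88  2.6   4.82] turn [1.00e-03 1.04e+00 1.00e-03]
shift cm [36.89 16.6   4.84] turn [1.00e-03 1.04e+00 1.00e-03]
[(array([411.3, 281.5,  76.2]), np.float64(2.12), 530), (array([412.3, 281.6,  76.5]), np.float64(3.1), 270)]
[(array([411.6, 281.3,  76.7]), np.float64(2.68), 381), (array([412.7, 282.8,  75.4]), np.float64(2.97), 248)]
[(array([576.4, 353.9,  95.6]), np.float64(3.83), 511), (array([581. , 349.6,  94.1]), np.float64(4.41), 257)]
```

```bash
python3 -m pendant '[[[36.9,2.6,4.8,0,1.04,0,9.18],[36.9,2.6,4.8,0,1.04,0,9.18],[36.9,2.6,4.8,0,1.04,0,9.18],[36.9,2.6,4.8,0,1.04,0,9.18],[36.9,2.6,4.8,0,1.04,0,9.18],[36.9,2.6,4.8,0,1.04,0,9.18],[36.9,2.6,4.8,0,1.04,0,9.18],[36.9,2.6,4.8,0,1.04,0,9.18],[36.9,2.6,4.8,0,1.04,0,9.18],[36.9,2.6,4.8,0,1.04,0,9.18],[36.9,2.6,4.8,0,1.04,0,9.18],[36.9,12.6,4.8,0,1.04,0,9.18],[36.9,12.6,4.8,0,1.04,0,9.18],[36.9,12.6,4.8,0,1.04,0,9.18],[36.9,12.6,4.8,0,1.04,0,9.18],[36.9,12.6,4.8,0,1.04,0,9.18]]]' 30; python3 go.py 579 359 5 -85
```

```text
time: 1.7
tool_pos: [0.5806, 0.3604, 0.1045]
tool_rot: [-1.566, 0.002, -1.483]
contact_force: [0.7, -0.9, 1.1]
opening: 0.092
t 1.7 open 92.0 F [ 0.7 -0.9  1.1] pos [580.6 360.4 104.5] rot [-89.7   0.1 -85. ]
shift cm [ 0.15  9.94 -0.22] turn [-0.005  0.001 -0.002]
```

```bash
python3 -m pendant '[[[0,3,0,0,0,0,9.18],[0,6,0,0,0,0,9.18],[0,8,0,0,0,0,9.18],[0,9,0,0,0,0,9.18],[0,9.4,0,0,0,0,9.18],[0,9.4,0,0,0,0,9.18],[0,9.4,0,0,0,0,9.18]]]' 30; python3 go.py 579 359 5 -85
```

```text
time: 2.4
tool_pos: [0.5803, 0.3597, 0.0086]
tool_rot: [-1.568, 0.001, -1.484]
contact_force: [-0.0, 0.4, 1.2]
opening: 0.0916
t 2.4 open 91.6 F [-0.   0.4  1.2] pos [580.3 359.7   8.6] rot [-89.8   0.1 -85. ]
shift cm [ 0.05  0.36 -0.14] turn [-0.003 -0.    -0.001]
```

```bash
python3 -m pendant '[[[0,0.3,0,0,0,0,9.18],[0,0.3,0,0,0,0,9.18],[0,0.3,0,0,0,0,4],[0,0.3,0,0,0,0,4],[0,0.3,0,0,0,0,4],[0,0.3,0,0,0,0,4],[0,0.3,0,0,0,0,4],[0,0.3,0,0,0,0,4],[0,0.3,0,0,0,0,4],[0,0.3,0,0,0,0,4],[0,0.3,0,0,0,0,4],[0,0.3,0,0,0,0,4]]]' 30; python3 go.py 455 78 110 -91
```

```text
time: 3.6
tool_pos: [0.5793, 0.3591, 0.0038]
tool_rot: [-1.571, 0.0, -1.484]
contact_force: [0.4, -0.1, -0.8]
opening: 0.0499
t 3.6 open 49.9 F [ 0.4 -0.1 -0.8] pos [579.3 359.1   3.8] rot [-90.   0. -85.]
shift cm [ 26.92 -10.63 -14.83] turn [-0.     0.105 -0.   ]
```

```bash
python3 -m pendant '[[[0,-1,0,0,0,0,4],[0,-3,0,0,0,0,4],[0,-6,0,0,0,0,4],[0,-10.6,0,0,0,0,4],[4,-10.6,-2.2,0,0.03,0,4],[8,-10.6,-4.4,0,0.06,0,4],[12,-10.6,-6.6,0,0.08,0,4],[16,-10.6,-8.8,0,0.1,0,4],[20,-10.6,-11,0,0.105,0,4],[24,-10.6,-13.2,0,0.105,0,4],[26.9,-10.6,-14.8,0,0.105,0,4],[26.9,-10.6,-14.8,0,0.105,0,4],[26.9,-10.6,-14.8,0,0.105,0,4],[26.9,-10.6,-14.8,0,0.105,0,4],[26.9,-10.6,-14.8,0,0.105,0,4]]]' 30; python3 go.py 455 78 50 -91; python3 - <<'E'
from h import *
c=viewer.read_camera("top"); im=c["image"][110:290,150:450,::-1]
s=viewer.read_camera("scene")["image"][100:320,150:420,::-1]
cv2.imwrite("pics/hold1.png",np.hstack([cv2.resize(im,(400,240)),cv2.resize(s,(400,326))[:240]]) if 0 else cv2.resize(s,(675,550)))
E
```

```text
time: 5.1
tool_pos: [0.4555, 0.079, 0.1097]
tool_rot: [-1.571, 0.0, -1.588]
contact_force: [0.8, -0.3, -5.2]
opening: 0.0501
t 5.1 open 50.1 F [ 0.8 -0.3 -5.2] pos [455.5  79.  109.7] rot [-90.   0. -91.]
shift cm [ 0.11  5.97 -0.05] turn [-0.     0.001 -0.   ]
```

View pics/hold1.png

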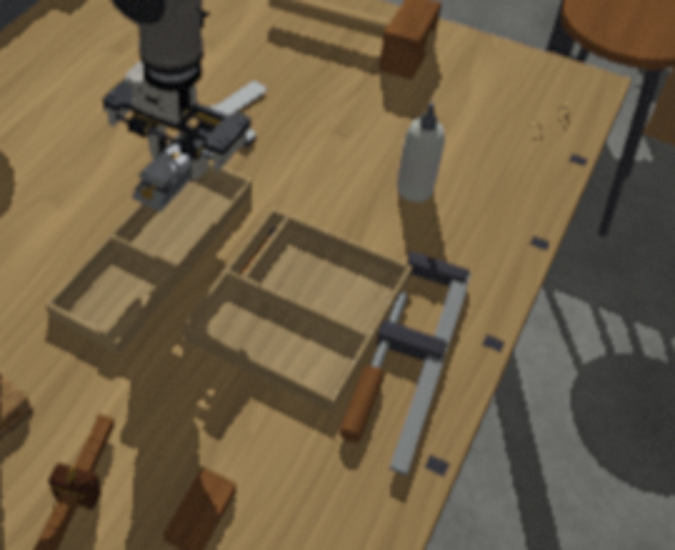

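The picture shows the plane held level in the jaws at (165,175) in the crop, above the planing tray. The 5.2 N weight fits. Lowering.

```bash
python3 -m pendant '[[[0,2,0,0,0,0,4],[0,4,0,0,0,0,4],[0,6,0,0,0,0,4],[0,8,0,0,0,0,4],[0,9,0,0,0,0,4],[0,9.5,0,0,0,0,4],[0,9.7,0,0,0,0,4],[0,9.8,0,0,0,0,4],[0,9.9,0,0,0,0,4],[0,10,0,0,0,0,4],[0,10,0,0,0,0,4],[0,10.0,0,0,0,0,4]]]' 30; python3 go.py 455 78 8.8 -91
```

```text
time: 6.4
tool_pos: [0.4553, 0.0782, 0.0099]
tool_rot: [-1.57, 0.0, -1.589]
contact_force: [-0.2, 0.2, -4.7]
opening: 0.0498
t 6.4 open 49.8 F [-0.2  0.2 -4.7] pos [455.3  78.2   9.9] rot [-90.   0. -91.]
shift cm [ 0.02  0.11 -0.03] turn [-0.    -0.001 -0.   ]
```

```bash
python3 -m pendant '[[[0,0.05,0,0,0,0,4],[0,0.1,0,0,0,0,4],[0,0.12,0,0,0,0,4],[0,0.12,0,0,0,0,4],[0,0.12,0,0,0,0,4]]]' 30; python3 go.py 425 -330 120 -101
```

```text
time: 6.9
tool_pos: [0.4553, 0.0782, 0.0087]
tool_rot: [-1.571, 0.0, -1.589]
contact_force: [-0.8, 0.3, -0.7]
opening: 0.0501
t 6.9 open 50.1 F [-0.8  0.3 -0.7] pos [455.3  78.2   8.7] rot [-90.   0. -91.]
shift cm [ 40.87 -11.14  -2.29] turn [-0.     0.174 -0.   ]
```

```bash
python3 -m pendant '[[[0,0.1,0,0,0,0,5.9],[0,0.1,0,0,0,0,5.9],[0,0.1,0,0,0,0,5.9],[0,0.1,0,0,0,0,5.9],[0,-2,0,0,0,0,5.9],[0,-4.5,0,0,0,0,5.9],[0,-7,0,0,0,0,5.9],[0,-11.1,0,0,0,0,9.18],[40.9,-11.1,-2.2,0,0.18,0,9.18],[40.9,-11.1,-2.2,0,0.18,0,9.18],[40.9,-11.1,-2.2,0,0.18,0,9.18],[40.9,-11.1,-2.2,0,0.18,0,9.18],[40.9,-11.1,-2.2,0,0.18,0,9.18],[40.9,-11.1,-2.2,0,0.18,0,9.18],[40.9,-11.1,-2.2,0,0.18,0,9.18],[40.9,-11.1,-2.2,0,0.18,0,9.18],[40.9,-11.1,-2.2,0,0.18,0,9.18],[40.9,-11.1,-2.2,0,0.18,0,9.18],[40.9,-11.1,-2.2,0,0.18,0,9.18]]]' 30; python3 go.py 425.8 -330 8 -101.4
python3 - <<'E'
from h import *
from fit import fit
cs=[viewer.read_camera(n) for n in("top","scene")]
for c in cs: print(fit(c,"plane",(455,78,89),.033,.07))
cv2.imwrite("pics/p2.png",cv2.resize(cs[0]["image"][170:290,200:410,::-1],(798,456),interpolation=cv2.INTER_CUBIC))
E
```

```text
time: 8.8
tool_pos: [0.4256, -0.329, 0.1192]
tool_rot: [-1.572, 0.001, -1.769]
contact_force: [0.3, 0.0, 0.2]
opening: 0.092
t 8.8 open 92.0 F [0.3 0.  0.2] pos [ 425.6 -329.   119.2] rot [-9.010e+01  1.000e-01 -1.013e+02]
shift cm [ 0.1  11.12  0.05] turn [ 0.001  0.001 -0.001]
(array([454.1,  76.2,  88.8]), np.float64(4.35), 401)
(array([456.6,  78.5,  89.6]), np.float64(4.53), 279)
```

View pics/p2.png

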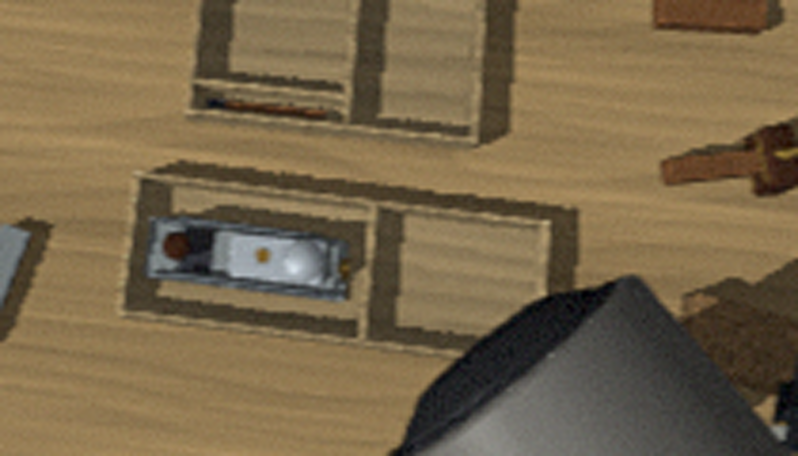

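The plane, at (248,258) in the crop, lies flat inside the long compartment with clear margins all round. Now the cork.

```bash
python3 -m pendant '[[[0,3,0,0,0,0,9.18],[0,6,0,0,0,0,9.18],[0,8.5,0,0,0,0,9.18],[0,10,0,0,0,0,9.18],[0,10.6,0,0,0,0,9.18],[0,10.9,0,0,0,0,9.18],[0,10.9,0,0,0,0,9.18],[0,10.9,0,0,0,0,9.18],[0,10.9,0,0,0,0,5],[0,10.9,0,0,0,0,5],[0,10.9,0,0,0,0,5],[0,10.9,0,0,0,0,5],[0,10.9,0,0,0,0,5],[0,10.9,0,0,0,0,5],[0,10.9,0,0,0,0,5],[0,10.9,0,0,0,0,5]]]' 20; python3 go.py 452.3 -90 110 -91
```

```text
time: 10.5
tool_pos: [0.4259, -0.3303, 0.0106]
tool_rot: [-1.571, -0.0, -1.769]
contact_force: [-0.3, -0.5, 1.4]
opening: 0.0596
t 10.5 open 59.6 F [-0.3 -0.5  1.4] pos [ 425.9 -330.3   10.6] rot [ -90.    -0.  -101.3]
shift cm [-24.08  -9.94  -2.14] turn [-0.    -0.181  0.   ]
```

```bash
python3 - <<'E'
from fit import *
# trays again, unshadowed
for n in("top","scene"):
    c=viewer.read_camera(n)
    print(n,fit(c,"trayP",(453,8,-1),.023,.036,8),fit(c,"trayM",(676,21,0),.023,.036,8))
E
```

```text
top (array([452.6,   8.1,  -1. ]), np.float64(2.88), 521) (array([ 6.76e+02,  2.07e+01, -1.00e-01]), np.float64(2.59), 666)
scene (array([454.6,   8.3,  -1.1]), np.float64(2.56), 589) (array([ 6.779e+02,  2.090e+01, -2.000e-01]), np.float64(2.58), 785)
```

```bash
python3 -m pendant '[[[0,-1,0,0,0,0,5],[0,-3,0,0,0,0,5],[0,-6,0,0,0,0,5],[0,-9.9,0,0,0,0,5],[-4,-9.9,-0.4,0,-0.03,0,5],[-8,-9.9,-0.7,0,-0.06,0,5],[-12,-9.9,-1.1,0,-0.09,0,5],[-16,-9.9,-1.5,0,-0.12,0,5],[-20,-9.9,-1.8,0,-0.15,0,5],[-24.1,-9.9,-2.2,0,-0.18,0,5],[-24.1,-9.9,-2.2,0,-0.18,0,5],[-24.1,-9.9,-2.2,0,-0.18,0,5],[-24.1,-9.9,-2.2,0,-0.18,0,5],[-24.1,-9.9,-2.2,0,-0.18,0,5],[-24.1,-9.9,-2.2,0,-0.18,0,5],[-24.1,-9.9,-2.2,0,-0.18,0,5]]]' 20; python3 go.py 451.9 -89.5 18 -91
```

```text
time: 12.2
tool_pos: [0.4516, -0.0904, 0.1094]
tool_rot: [-1.571, 0.0, -1.59]
contact_force: [-0.2, 0.6, -0.8]
opening: 0.0601
t 12.2 open 60.1 F [-0.2  0.6 -0.8] pos [451.6 -90.4 109.4] rot [-90.    0.  -91.1]
shift cm [-0.09  9.14  0.03] turn [ 0.    -0.002 -0.   ]
```

```bash
python3 -m pendant '[[[0,2,0,0,0,0,5],[0,4,0,0,0,0,5],[0,6,0,0,0,0,5],[0,7,0,0,0,0,5],[0,8,0,0,0,0,5],[0,8.6,0,0,0,0,5],[0,8.9,0,0,0,0,5],[0,9.1,0,0,0,0,5],[0,9.2,0,0,0,0,5],[0,9.3,0,0,0,0,5],[0,9.35,0,0,0,0,5],[0,9.4,0,0,0,0,5],[0,9.4,0,0,0,0,5],[0,9.4,0,0,0,0,5]]]' 20; python3 go.py 451.9 -89.5 15.6 -91
```

```text
time: 13.6
tool_pos: [0.4517, -0.0897, 0.0156]
tool_rot: [-1.571, 0.0, -1.589]
contact_force: [-0.1, -0.7, -0.0]
opening: 0.0603
t 13.6 open 60.3 F [-0.1 -0.7 -0. ] pos [451.7 -89.7  15.6] rot [-90.   0. -91.]
shift cm [-0.02 -0.    0.02] turn [-0.    -0.001 -0.   ]
```

Open to 65 mm (about 2.5 mm per side), rise, and go on to the gauge.

```bash
python3 -m pendant '[[[0,0,0,0,0,0,6.5],[0,0,0,0,0,0,6.5],[0,0,0,0,0,0,6.5],[0,-0.5,0,0,0,0,6.5],[0,-1.5,0,0,0,0,6.5],[0,-3,0,0,0,0,6.5],[0,-5,0,0,0,0,6.5],[0,-8,0,0,0,0,7.5],[0,-12,0,0,0,0,9],[0,-12,0,0,0,0,9]]]' 20; python3 go.py 579.2 -343.6 130 -77.5
```

```text
time: 14.6
tool_pos: [0.4545, -0.0907, 0.1408]
tool_rot: [-1.561, -0.003, -1.589]
contact_force: [0.9, -0.4, -0.0]
opening: 0.0846
t 14.6 open 84.6 F [ 0.9 -0.4 -0. ] pos [454.5 -90.7 140.8] rot [-89.4  -0.2 -91. ]
shift cm [25.06  1.29 12.91] turn [-0.009 -0.236  0.004]
```

```bash
python3 -m pendant '[[[5,0.5,2.6,0,-0.05,0,9],[10,0.5,5.2,0,-0.1,0,9],[15,0.5,7.8,0,-0.15,0,9],[20,0.5,10.4,0,-0.2,0,9],[25.2,0.5,13.2,0,-0.236,0,9],[25.2,0.5,13.2,0,-0.236,0,9],[25.2,0.5,13.2,0,-0.236,0,9],[25.2,0.5,13.2,0,-0.236,0,9],[25.2,0.5,13.2,0,-0.236,0,9],[25.2,0.5,13.2,0,-0.236,0,9]]]' 20; python3 go.py 579.2 -343.6 28 -77.5
python3 - <<'E'
from fit import *
cs=[viewer.read_camera(n) for n in("top","scene")]
for c in cs: print(fit(c,"cork",(452,-89.7,89),.032,.06),fit(c,"gauge",(579,-343,102.5),.01,.065))
a=cv2.resize(cs[0]["image"][190:280,210:370,::-1],(800,450),interpolation=cv2.INTER_CUBIC)
cv2.imwrite("pics/p3.png",a)
E
```

```text
time: 15.6
tool_pos: [0.5789, -0.3427, 0.1309]
tool_rot: [-1.571, 0.0, -1.352]
contact_force: [-0.1, 0.2, 0.1]
opening: 0.09
t 15.6 open 90.0 F [-0.1  0.2  0.1] pos [ 578.9 -342.7  130.9] rot [-90.    0.  -77.4]
shift cm [1.000e-01 1.029e+01 1.000e-02] turn [ 0.     0.001 -0.   ]
(array([452.7, -79.6,  91.6]), np.float64(7.14), 125) (array([ 577.7, -340.8,  101.6]), np.float64(3.33), 415)
(array([453.2, -89.6,  88.4]), np.float64(2.38), 492) (array([ 581.4, -345.5,  101.6]), np.float64(3.31), 569)
```

View pics/p3.png

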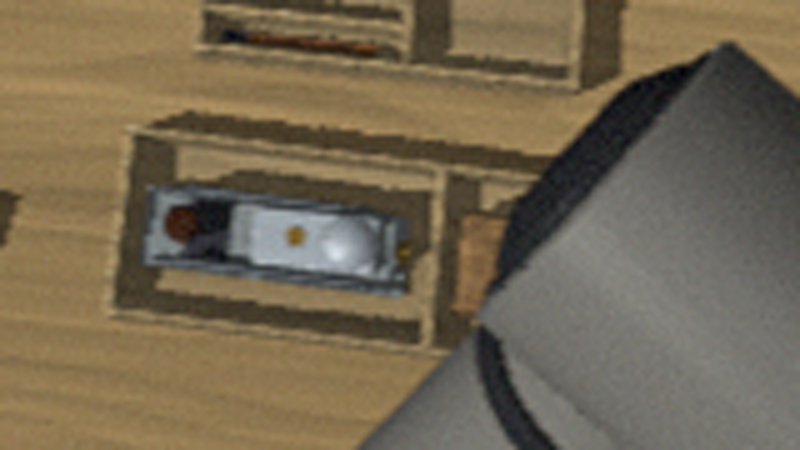

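The cork's visible part, at (480,265) in the crop, lies inside the short compartment, and the plane is unchanged. The scene fit puts the cork at (453,-90). Now the gauge.

```bash
python3 -m pendant '[[[0,2.5,0,0,0,0,9],[0,5,0,0,0,0,9],[0,7.5,0,0,0,0,9],[0,9.5,0,0,0,0,9],[0,10.3,0,0,0,0,9],[0,10.7,0,0,0,0,9],[0,10.7,0,0,0,0,9],[0,10.7,0,0,0,0,9],[0,10.7,0,0,0,0,4.5],[0,10.7,0,0,0,0,4.5],[0,10.7,0,0,0,0,4.5],[0,10.7,0,0,0,0,4.5],[0,10.7,0,0,0,0,4.5],[0,10.7,0,0,0,0,4.5],[0,10.7,0,0,0,0,4.5],[0,10.7,0,0,0,0,4.5],[0,10.7,0,0,0,0,4.5]]]' 25; python3 go.py 576.9 -200 140 -40 676.9 -45 140 0
```

```text
time: 17.4
tool_pos: [0.5792, -0.344, 0.0236]
tool_rot: [-1.571, -0.0, -1.353]
contact_force: [0.4, 0.7, 0.8]
opening: 0.0516
t 17.4 open 51.6 F [0.4 0.7 0.8] pos [ 579.2 -344.    23.6] rot [-90.   -0.  -77.5]
shift cm [-14.11 -11.64   2.89] turn [-0.    -0.655  0.   ]
shift cm [-27.08 -11.64  16.01] turn [-0.    -1.353  0.   ]
```

```bash
python3 -m pendant '[[[0,-1,0,0,0,0,4.5],[0,-3,0,0,0,0,4.5],[0,-6,0,0,0,0,4.5],[0,-10,0,0,0,0,4.5],[-2.7,-11.6,1.6,0,-0.14,0,4.5],[-5.4,-11.6,3.2,0,-0.27,0,4.5],[-8.1,-11.6,4.8,0,-0.41,0,4.5],[-10.8,-11.6,6.4,0,-0.54,0,4.5],[-13.5,-11.6,8,0,-0.68,0,4.5],[-16.2,-11.6,9.6,0,-0.81,0,4.5],[-18.9,-11.6,11.2,0,-0.95,0,4.5],[-21.6,-11.6,12.8,0,-1.08,0,4.5],[-24.3,-11.6,14.4,0,-1.22,0,4.5],[-27.1,-11.6,16,0,-1.35,0,4.5],[-27.1,-11.6,16,0,-1.353,0,4.5],[-27.1,-11.6,16,0,-1.353,0,4.5],[-27.1,-11.6,16,0,-1.353,0,4.5],[-27.1,-11.6,16,0,-1.353,0,4.5]]]' 25; python3 go.py 677 -45 50 0
python3 - <<'E'
from fit import *
cs=[viewer.read_camera(n) for n in("top","scene")]
for c in cs: print(fit(c,"gauge",(677,-45,180),.122,.19))
c=cs[1]; cv2.imwrite("pics/p4.png",cv2.resize(c["image"][110:290,180:400,::-1],(770,630))[:600])
E
```

```text
time: 19.2
tool_pos: [0.6765, -0.0462, 0.1397]
tool_rot: [-1.571, 0.0, -0.002]
contact_force: [-0.6, -0.2, -1.4]
opening: 0.0519
t 19.2 open 51.9 F [-0.6 -0.2 -1.4] pos [676.5 -46.2 139.7] rot [-90.    0.   -0.1]
shift cm [0.06 8.97 0.12] turn [ 0.    -0.002 -0.   ]
(array([677., -45., 180.]), np.float64(nan), 0)
(array([679. , -47. , 178.7]), np.float64(5.89), 291)fit.py:19: RuntimeWarning: Mean of empty slice.
  return np.minimum(T.query((Q-p[:2])@Rr)[0],6).mean()+np.minimum(TQ.query(s@Rr.T+p[:2])[0],8).mean()
  ret = ret.dtype.type(ret / rcount)
```

View pics/p4.png

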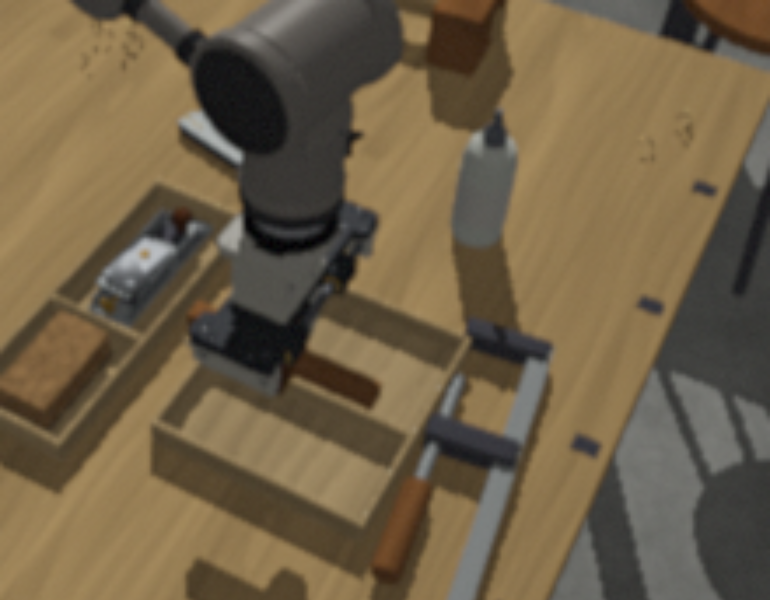

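The gauge is held level with its stem along the lane at (320,375). The cork at (55,365) and the plane both sit in their compartments. Lowering.

```bash
python3 -m pendant '[[[0,2,0,0,0,0,4.5],[0,4,0,0,0,0,4.5],[0,6,0,0,0,0,4.5],[0,8,0,0,0,0,4.5],[0,9,0,0,0,0,4.5],[0,10,0,0,0,0,4.5],[0,10.5,0,0,0,0,4.5],[0,10.7,0,0,0,0,4.5],[0,10.9,0,0,0,0,4.5],[0,11,0,0,0,0,4.5],[0,11.05,0,0,0,0,4.5],[0,11.1,0,0,0,0,4.5],[0,11.1,0,0,0,0,4.5],[0,11.1,0,0,0,0,4.5]]]' 25; python3 go.py 677 -45 28.6 0
```

```text
time: 20.7
tool_pos: [0.6768, -0.0448, 0.0287]
tool_rot: [-1.571, -0.0, 0.0]
contact_force: [0.2, -0.1, -1.3]
opening: 0.0516
t 20.7 open 51.6 F [ 0.2 -0.1 -1.3] pos [676.8 -44.8  28.7] rot [-90.  -0.   0.]
shift cm [ 0.02  0.01 -0.02] turn [-0.  0.  0.]
```

```bash
python3 -m pendant '[[[0,0.04,0,0,0,0,4.5],[0,0.08,0,0,0,0,4.5],[0,0.08,0,0,0,0,4.5],[0,0.08,0,0,0,0,4.5]]]' 25; python3 go.py 677 -45 28.6 0
```

```text
time: 21.1
tool_pos: [0.6769, -0.0448, 0.0285]
tool_rot: [-1.571, -0.001, 0.0]
contact_force: [-1.8, 0.0, 5.0]
opening: 0.0522
t 21.1 open 52.2 F [-1.8  0.   5. ] pos [676.9 -44.8  28.5] rot [-90.  -0.   0.]
shift cm [ 0.01 -0.01 -0.02] turn [0.    0.    0.001]
```

```bash
python3 -m pendant '[[[0,0.05,0,0,0,0,5.7],[0,0.05,0,0,0,0,5.7],[0,0.05,0,0,0,0,5.7],[0,-0.5,0,0,0,0,5.7],[0,-1.5,0,0,0,0,5.7],[0,-3,0,0,0,0,5.7],[0,-5,0,0,0,0,6.5],[0,-8,0,0,0,0,6.5],[0,-12,0,0,0,0,6.5],[0,-12,0,0,0,0,6.5],[0,-12,0,0,0,0,6.5]]]' 25; python3 go.py 411.8 281.6 140 -13.7
```

```text
time: 22.2
tool_pos: [0.6775, -0.0449, 0.1504]
tool_rot: [-1.571, -0.004, 0.0]
contact_force: [0.3, 0.7, 0.2]
opening: 0.0648
t 22.2 open 64.8 F [0.3 0.7 0.2] pos [677.5 -44.9 150.4] rot [-90.   -0.2   0. ]
shift cm [-26.57   0.9   32.66] turn [0.    0.239 0.004]
```

```bash
python3 -m pendant '[[[-4,0,5,0,0.03,0,6],[-8,0,10,0,0.06,0,6],[-12,0,15,0,0.1,0,6],[-16,0,20,0,0.15,0,6],[-20,0,24.6,0,0.2,0,6],[-24,0,29.5,0,0.239,0,6],[-26.5,0.5,32.7,0,0.239,0,6],[-26.5,0.5,32.7,0,0.239,0,6],[-26.5,0.5,32.7,0,0.239,0,6],[-26.5,5,32.7,0,0.239,0,6],[-26.5,8,32.7,0,0.239,0,6],[-26.5,10,32.7,0,0.239,0,6],[-26.5,11,32.7,0,0.239,0,6],[-26.5,11,32.7,0,0.239,0,6],[-26.5,11,32.7,0,0.239,0,6]]]' 25; python3 go.py 411.8 281.6 2.5 -13.7
python3 - <<'E'
from fit import *
cs=[viewer.read_camera(n) for n in("top","scene")]
for c in cs: print(fit(c,"gauge",(677,-45,180),.016,.07))
a=cv2.resize(cs[0]["image"][120:275,140:370,::-1],(800,539),interpolation=cv2.INTER_CUBIC)
cv2.imwrite("pics/p5.png",a)
E
```

```text
time: 23.7
tool_pos: [0.412, 0.2822, 0.0382]
tool_rot: [-1.57, -0.0, -0.239]
contact_force: [0.9, 0.0, 0.1]
opening: 0.06
t 23.7 open 60.0 F [0.9 0.  0.1] pos [412.  282.2  38.2] rot [-90.   -0.  -13.7]
shift cm [-0.01  3.57 -0.07] turn [-0.  0.  0.]
(array([672.1, -46.1, 180. ]), np.float64(2.15), 487)
(array([675.8, -46.9, 179.9]), np.float64(2.28), 543)
```

View pics/p5.png

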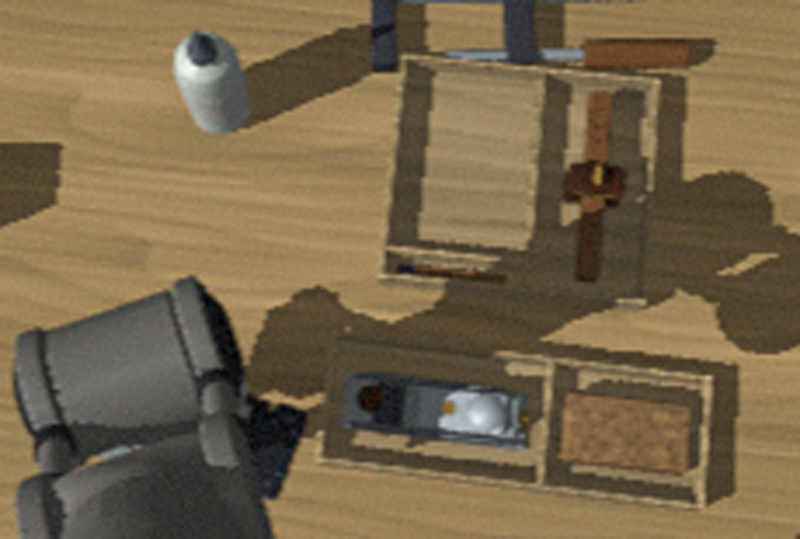

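The gauge at (594,185), the cork at (625,430) and the plane at (435,410) are all inside their compartments with margins. The pencil groove is untouched and the bottle still stands at (210,85). Grasping the square.

```bash
python3 -m pendant '[[[0,2,0,0,0,0,6],[0,3,0,0,0,0,6],[0,3.4,0,0,0,0,6],[0,3.55,0,0,0,0,6],[0,3.55,0,0,0,0,6],[0,3.55,0,0,0,0,6],[0,3.55,0,0,0,0,1],[0,3.55,0,0,0,0,1],[0,3.55,0,0,0,0,1],[0,3.55,0,0,0,0,1],[0,3.55,0,0,0,0,1],[0,3.55,0,0,0,0,1],[0,3.55,0,0,0,0,1],[0,3.55,0,0,0,0,1],[0,3.55,0,0,0,0,1]]]' 30; python3 go.py 640 74 100 -90
```

```text
time: 25.3
tool_pos: [0.4118, 0.2823, 0.0023]
tool_rot: [-1.57, -0.0, -0.239]
contact_force: [0.6, 1.3, 0.3]
opening: 0.0239
t 25.3 open 23.9 F [0.6 1.3 0.3] pos [411.8 282.3   2.3] rot [-90.   -0.  -13.7]
shift cm [ 27.1   -9.77 -14.84] turn [-1.000e-03  1.332e+00 -0.000e+00]
```

```bash
python3 -m pendant '[[[0,-1,0,0,0,0,1],[0,-3,0,0,0,0,1],[0,-6,0,0,0,0,1],[0,-9.8,0,0,0,0,1],[2.7,-9.8,-1.5,0,0.13,0,1],[5.4,-9.8,-3,0,0.27,0,1],[8.1,-9.8,-4.5,0,0.4,0,1],[10.8,-9.8,-6,0,0.53,0,1],[13.5,-9.8,-7.4,0,0.67,0,1],[16.2,-9.8,-8.9,0,0.8,0,1],[18.9,-9.8,-10.4,0,0.93,0,1],[21.6,-9.8,-11.9,0,1.07,0,1],[24.3,-9.8,-13.4,0,1.2,0,1],[27.1,-9.8,-14.8,0,1.33,0,1],[27.1,-9.8,-14.8,0,1.332,0,1],[27.1,-9.8,-14.8,0,1.332,0,1],[27.1,-9.8,-14.8,0,1.332,0,1],[27.1,-9.8,-14.8,0,1.332,0,1],[27.1,-9.8,-14.8,0,1.332,0,1]]]' 30; python3 go.py 640 74 7.3 -90
python3 - <<'E'
from fit import *
cs=[viewer.read_camera(n) for n in("top","scene")]
for c in cs: print(fit(c,"square",(640,74,0),.098,.13))
a=cv2.resize(cs[1]["image"][110:290,180:400,::-1],(733,600),interpolation=cv2.INTER_CUBIC)
cv2.imwrite("pics/p6.png",a)
E
```

```text
time: 27.2
tool_pos: [0.6394, 0.075, 0.1004]
tool_rot: [-1.571, 0.0, -1.569]
contact_force: [-0.4, -0.9, -2.9]
opening: 0.0238
t 27.2 open 23.8 F [-0.4 -0.9 -2.9] pos [639.4  75.  100.4] rot [-90.    0.  -89.9]
shift cm [0.1  9.31 0.06] turn [ 0.     0.001 -0.   ]
(array([641.6,  73.1,   3.4]), np.float64(7.78), 32)
(array([639.3,  70.5,   2.1]), np.float64(4.73), 314)
```

View pics/p6.png

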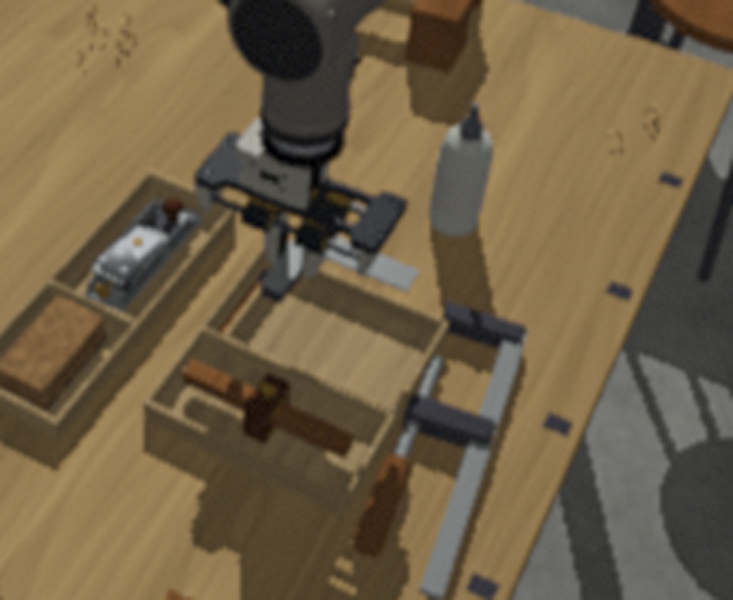

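The square is held level with its blade towards +x, at (385,265) in the crop, above its compartment. Lowering.

```bash
python3 -m pendant '[[[0,2,0,0,0,0,1],[0,4,0,0,0,0,1],[0,6,0,0,0,0,1],[0,7.5,0,0,0,0,1],[0,8.3,0,0,0,0,1],[0,8.7,0,0,0,0,1],[0,8.9,0,0,0,0,1],[0,9.0,0,0,0,0,1],[0,9.1,0,0,0,0,1],[0,9.15,0,0,0,0,1],[0,9.2,0,0,0,0,1],[0,9.25,0,0,0,0,1],[0,9.25,0,0,0,0,1],[0,9.25,0,0,0,0,1]]]' 30; python3 go.py 640 74 7.3 -90
```

```text
time: 28.7
tool_pos: [0.64, 0.0743, 0.0078]
tool_rot: [-1.571, 0.0, -1.571]
contact_force: [-0.0, 0.1, -3.5]
opening: 0.0237
t 28.7 open 23.7 F [-0.   0.1 -3.5] pos [640.   74.3   7.8] rot [-90.   0. -90.]
shift cm [0.03 0.05 0.  ] turn [-0.  0. -0.]
```

```bash
python3 -m pendant '[[[0,0.03,0,0,0,0,1],[0,0.06,0,0,0,0,1],[0,0.06,0,0,0,0,1],[0,0.06,0,0,0,0,1]]]' 30; python3 go.py
```

```text
time: 29.1
tool_pos: [0.64, 0.0742, 0.0073]
tool_rot: [-1.571, 0.0, -1.571]
contact_force: [-0.9, -0.2, -0.8]
opening: 0.0239
t 29.1 open 23.9 F [-0.9 -0.2 -0.8] pos [640.   74.2   7.3] rot [-90.   0. -90.]
```

```bash
python3 -m pendant '[[[0,0.04,0,0,0,0,1],[0,0.04,0,0,0,0,3.6],[0,0.04,0,0,0,0,3.6],[0,0.04,0,0,0,0,3.6],[0,-0.5,0,0,0,0,3.6],[0,-1.5,0,0,0,0,3.6],[0,-3,0,0,0,0,3.6],[0,-6,0,0,0,0,3.6],[0,-10,0,0,0,0,3.6],[0,-15,0,0,0,0,3.6],[0,-18,0,0,0,0,3.6],[-15,-18,-12,0,0,0,3.6],[-25,-18,-24,0,0,0,3.6],[-30,-18,-27,0,0,0,3.6],[-35,-18,-30,0,0,0,3.6],[-35,-18,-30,0,0,0,3.6],[-35,-18,-30,0,0,0,3.6],[-35,-18,-30,0,0,0,3.6],[-35,-18,-30,0,0,0,3.6],[-35,-18,-30,0,0,0,3.6]]]' 30; python3 - <<'E'
from fit import *
cs=[viewer.read_camera(n) for n in("top","scene")]
for c in cs: print([fit(c,*a) for a in(("square",(640,74,0),.011,.028),("gauge",(675,-45,180),.016,.07),("cork",(453,-90,89),.032,.05),("plane",(455,78,89),.033,.06))])
for c in cs: print("off",seg(c,(.66,.76,-.36,-.22),.012,.04),"bottle",seg(c,(.6,.8,.22,.36),.02,.19))
a=cv2.resize(cs[0]["image"][120:275,140:370,::-1],(800,539),interpolation=cv2.INTER_CUBIC)
cv2.imwrite("pics/p7.png",a)
E
```

```text
time: 31.1
tool_pos: [0.3458, 0.4172, 0.1889]
tool_rot: [-1.569, 0.002, -1.571]
contact_force: [0.6, 0.5, -0.5]
opening: 0.036
[(array([ 6.382e+02,  7.220e+01, -5.000e-01]), np.float64(2.37), 422), (array([672.6, -45.6, 180.6]), np.float64(2.13), 488), (array([449.8, -89.5,  89.4]), np.float64(2.02), 698), (array([453.5,  76.2,  88.3]), np.float64(4.28), 414)]
[(array([640.9,  73.5,  -0.9]), np.float64(2.6), 394), (array([676.5, -46.4, 179.9]), np.float64(2.35), 549), (array([453.2, -90. ,  87.9]), np.float64(2.39), 494), (array([456.2,  73.2,  89.2]), np.float64(4.51), 290)]
off (401, [713.2, -292.7, 46.5, 92.0, 4.0], 'zmax 0.024', 'mean', array([ 0.7125, -0.2921,  0.019 ])) bottle (443, [721.0, 308.0, 52.1, 56.8, 22.1], 'zmax 0.158', 'mean', array([0.7118, 0.3037, 0.1005]))
off (541, [715.0, -292.3, 45.6, 92.0, 2.5], 'zmax 0.026', 'mean', array([ 0.7163, -0.2949,  0.0227])) bottle (466, [729.1, 299.8, 58.2, 42.1, 17.2], 'zmax 0.160', 'mean', array([0.7304, 0.293 , 0.0918]))
```

View pics/p7.png

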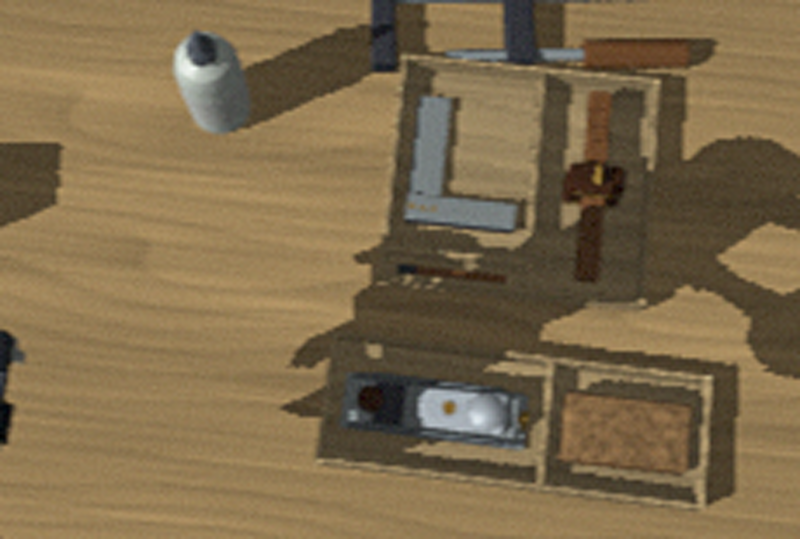

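All four tools lie inside their compartments: square at (450,170), gauge at (594,185), plane at (435,410) and cork at (625,430). The bottle and offcut are where they were at the start. Handing in.

```bash
python3 -c "
from cell import robot
print(robot.hand_in())"
```

```text
the job is handed in; nothing more can be done
None
```

I placed the block plane, cork block, marking gauge and try square in their compartments, in that order, and handed the job in at about 31 s of the 128 s allowed. Each tool was lowered until it met the floor, then released and left the way up it lay on the bench. The square's blade points towards +x, and the pencil groove is free.

- **Tools:** the last pictures and position fits from both cameras show all four inside their compartments. They agree to about 4 mm, so no tool is close to a wall.
- **Bottle and offcut:** both are where they started. The offcut measured within about 1 mm of its first position. The bottle's first measurement took in part of the plane, so I compared its place in the pictures instead.
- **Mallet:** the arm never went near it, but I did not measure it again at the end.
- **Forces:** the highest force I read after any move was about 5 N. That was the plane's own weight, and the gauge pressing lightly on the tray floor before release.

Two fits disagreed along the way. One top-view fit of the cork was off because the arm hid part of it; with the arm clear, both cameras agreed. My first fit of the square started from a wrong angle, and I redid it before picking the square up.

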